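# Slide the offcut crate home into its bay

### The job

The tall, top-heavy crate of steel tube offcuts has been left out on the bench in front of the kerb. Slide it along the bench into the empty middle bay, pushing only low down on its base board so that it does not tip, until its base sits squarely against the steel kerb at the back between the two dividers. Do not grip, lift or tip it, and leave the parts bin, toolbox, hammer and pipe flange where they are.

Things in the scene. Friction and masses are not known exactly. Their poses are not given: they have to be found in the camera images.
- crate: Heavy crate, 250 mm tall to the steel tube ends wedged in its top. Plywood box 102 (x) by 92 mm (y), up to 183 mm, centred on a timber base board 150 (x) by 140 mm (y) that projects 24 mm all round, on four rubber feet 8 mm high (centres x +-55, y +-50). Origin: on the bench under its centre; z up, x roughly towards the kerb (within 20 degrees). About 2.2 kg, needs 9 to 18 N to slide.
- push_edge (a point): Middle of the crate base board's edge that looks towards the robot: 75 mm from the crate's centre, at crate -x. The board's edge faces are upright and run from 8 to 33 mm above the bench (this point 20 mm). Pushed higher than about 80 mm above the bench the crate may tip.
- kerb: Dark steel angle fixed across the back of the bench, 660 mm long (y), with a 50 mm high upright front face. Origin: on the bench in that face, centre of the middle bay; x points away from the robot, z up. Dividers 6 mm thick, 30 mm high run 130 mm from it towards the robot, centred at y = +-93 and +-287: three bays. With the crate home its origin is at kerb x = -75 mm.
- bay_mouth (a point): Centre of the open mouth of the empty middle bay, on the bench, between the robot-side ends of its two dividers; the bay is 180 mm wide inside and 130 mm deep.
- bin: Grey plastic parts bin of brass fittings, 130 mm (x) by 148 mm (y), 75 mm high, 1.4 kg, loose, standing in an outer bay. Origin: centre of its underside.
- toolbox: Grey steel toolbox 124 mm (x) by 154 mm (y), 89 mm high to the lid, bail handle on top to 112 mm, 1.8 kg, loose, standing in the other outer bay. Origin: centre of its underside.
- hammer: Hammer lying on the bench off to one side, 260 mm long along its x, head at +x reaching 48 mm to -y and 40 mm to +y, 26 mm high, loose. Origin: on the bench under the middle of its length.
- flange: Round steel pipe flange lying flat on the bench off to the other side, 90 mm across, 36 mm high, loose. Origin: centre of its underside.
Things that resemble listed ones, but are neither listed nor needed, are in the scene too. Of the things that look like the crate, the smaller one is meant.

How it is judged:
By the outcome, as a careful person would: the job done as asked, in the order asked, and still so for the second after the job is handed in, with the robot touching nothing.
It also fails if it takes over 69 s, if anything falls off the work surface, if the arm or the gripper's body presses on something with over 40 N, if the wrist force passes 120 N, or if a joint passes its speed limit or range.

### The arm

A 6-joint arm with a two-finger parallel gripper is mounted at the origin on the work surface. World frame = base frame: x ahead of the robot, y to its left, z up, the work surface at z = 0. Lengths are in m, angles in degrees, forces in N, time in s.
With the tool pointing down it reaches from about 0.35 to 0.725 m from the base axis. Payload 6 kg.
Tool frame: the origin (TCP) lies at the very end of the fingers, on their centre line; the grasp point (between the pads) lies 19 mm behind it (ctrl.tcp_to_grasp is the x of the grasp point in the tool frame, in m); x points along the fingers, y is the direction in which the jaws open and shut, and the axes are right-handed (so a half turn about x gives the same grasp; the last joint's range is limited). The gripper opens to 85 mm and grips with 20 to 120 N. Pads are 22 mm wide; open, the fingers measure 114 mm over their backs; the gripper's body (76 mm by 85 mm) begins 54 mm behind the grasp point. The pads swing forward as they close: fully open they stand 13 mm farther back than shut.
Start: joints at [96.068, 2.303, 4.859, 0, -92.561, -19.12], TCP at [0.135, 0.584, 0.231] pointing down, gripper open.
Joint ranges: [-146.85, 146.85], [-73.84, 115.35], [-62.03, 85.46], [-188.31, 113.3], [-161.28, -10.13], [-171.36, 171.36]. Speed limits (degrees/s): [147.25, 147.25, 172.46, 180, 180, 180].

### API

Orientations are given as [roll, pitch, yaw] about the fixed x, y, z axes, in that order (R = Rz(yaw) Ry(pitch) Rx(roll)).
In Python, from rig import ctrl gives the robot as it stands. Calls block until the motion is done:
- ctrl.movep(position, orientation): joint-space move of the TCP to a pose.
- ctrl.move_straight(position, attitude=None, v=0.15): straight line of the TCP; attitude=None keeps the orientation; v is the mean speed in m/s.
- ctrl.move_j(angles): joint-space move.
- ctrl.command_gripper(opening, strength=None): finger opening in m; strength is the grip in N (None keeps the last); returns when the fingers have stopped.
- ctrl.hold(seconds).
- ctrl.solve_ik(position, orientation): joint angles nearest the present ones, or None.
- ctrl.state(): the state.
- ctrl.camera(name): name is "scene" or "top"; returns a dict with "color" (480x640x3 uint8, red, green, blue), "fovy" (degrees; the focal length in pixels is half the picture's height over the tangent of half this angle, whatever the lens; pixels are square), "cx", "cy" (the principal point, pixels), "cam_to_world" (4x4, takes a point from camera to world coordinates). Camera axes: x right, y up, looking along -z (the intrinsics and any distortion apply to the point x, -y, -z); pixel columns grow to the right and rows downward; lengths in m; the calibration is good to about 2 mm. A picture is of the moment at which its call begins. There is no depth.
A pose or a line that the arm cannot do raises ctrl.PlanningError and nothing moves.
- ctrl.close_job(): hands the job in, once; it reports no verdict.
The state is a dict: "clock": time; "joint_positions": joint angles; "joint_velocities": joint speeds; "joint_efforts": joint torques, N m; "tool_pos": TCP position; "eef_rot": TCP orientation; "ft_force": force on the tool from outside, world axes, zero at the start; "moment": the same for the moment, N m; "width": finger opening in m.
Only numpy, scipy, OpenCV 4.12 (cv2) and the standard library are available. Lean on these libraries where they do the work, as an engineer would, in place of code of your own. Each camera call takes 0.05 s, during which the arm holds its last target.

## Working session

There is one attempt and no reset: what is moved stays moved. The work goes in short steps, each a Python script; the robot and the scene stay as the last script left them, time stands still between calls to the robot, and variables do not carry over. Pictures are saved under pics/ and viewed, and the job is handed in when it is done.

```bash
ls; mkdir -p pics
python3 - <<'E'
from rig import ctrl
import cv2,json
for n in("scene","top"):
    c=ctrl.camera(n); cv2.imwrite(f"pics/{n}0.png",c["color"][:,:,::-1])
    print(n,{k:v for k,v in c.items() if k!="color"})
print(ctrl.state())
E
```

```text
pics
scene {'fovy': 54.171593991714545, 'cx': 317.566796356003, 'cy': 238.31252313914092, 'cam_to_world': array([[ 0.85539764, -0.43467351,  0.2816981 ,  0.86824862],
       [ 0.51776194,  0.73302796, -0.4411265 , -0.4955468 ],
       [-0.01474658,  0.52319112,  0.85208778,  1.02177063],
       [ 0.        ,  0.        ,  0.        ,  1.        ]])}
top {'fovy': 44.03805682549764, 'cx': 317.1522417848316, 'cy': 235.5575332720023, 'cam_to_world': array([[ 0.02156289,  0.9828296 , -0.18325123,  0.29153967],
       [-0.99972293,  0.02292721,  0.00532944, -0.00795316],
       [ 0.00943937,  0.18308554,  0.98305167,  1.56108008],
       [ 0.        ,  0.        ,  0.        ,  1.        ]])}
{'clock': 0.1, 'joint_positions': array([ 9.60689100e+01,  2.33601668e+00,  4.80929398e+00, -2.35110625e-02,
       -9.25589451e+01, -1.91176562e+01]), 'joint_velocities': array([-0.07200806, -0.12928911,  0.17268463,  0.10501025,  0.00911473,
        0.0621387 ]), 'joint_efforts': array([-5.70325428e-03, -3.69341218e+01,  3.48282266e+01,  6.95175871e+00,
       -4.50837470e-03,  3.93200011e-06]), 'tool_pos': array([0.13534629, 0.58425508, 0.23038233]), 'eef_rot': array([ 93.7845706 ,  89.91117055, -99.26314344]), 'ft_force': array([-0.21561859, -1.0710549 , -0.69840749]), 'moment': array([-0.01533572,  0.00830719, -0.02386416]), 'width': 0.08511736129298272}
```

View pics/scene0.png

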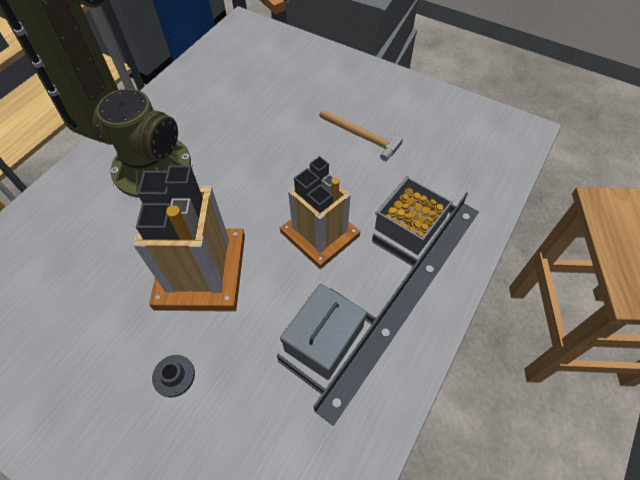

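View pics/top0.png

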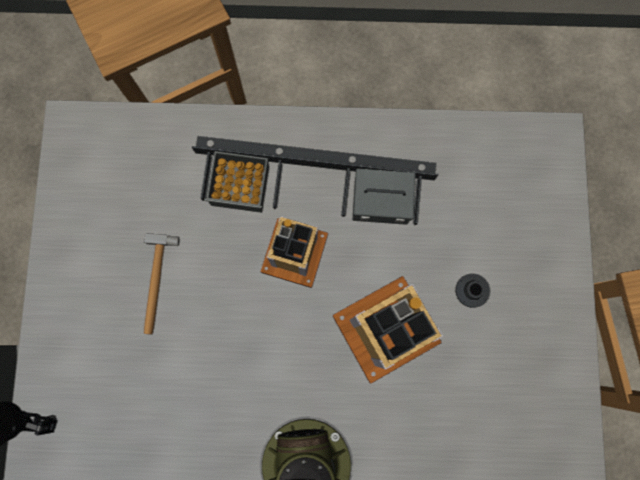

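The smaller crate is at top (294,252) and scene (320,220). The lookalike is the bigger crate at top (387,330) and scene (195,240), which is not wanted. The bin is in the left bay at (238,181), the toolbox in the right bay at (385,195), and the middle bay is empty at about (312,185). I'll crop in close to confirm this and measure.

Run:
```python
import cv2
t=cv2.imread("pics/top0.png"); s=cv2.imread("pics/scene0.png")
cv2.imwrite("pics/t_crate.png",cv2.resize(t[205:295,250:345],None,fx=6,fy=6,interpolation=cv2.INTER_CUBIC))
cv2.imwrite("pics/t_bay.png",cv2.resize(t[130:230,185:445],None,fx=3,fy=3,interpolation=cv2.INTER_CUBIC))
cv2.imwrite("pics/s_crate.png",cv2.resize(s[150:275,270:370],None,fx=4.8,fy=4.8,interpolation=cv2.INTER_CUBIC))
```

```text
(no output)
```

View pics/t_crate.png

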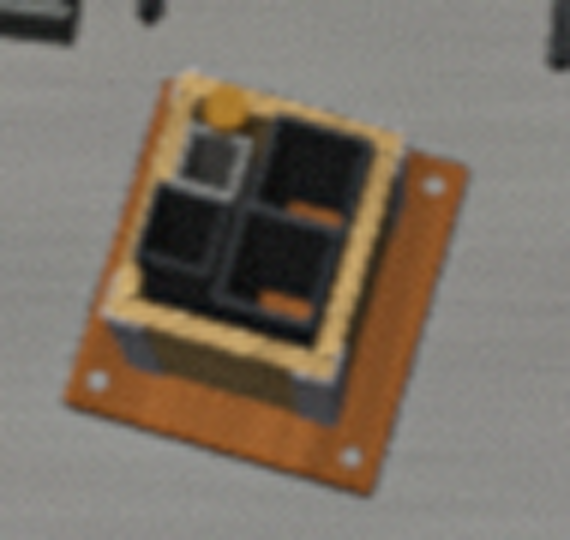

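View pics/t_bay.png

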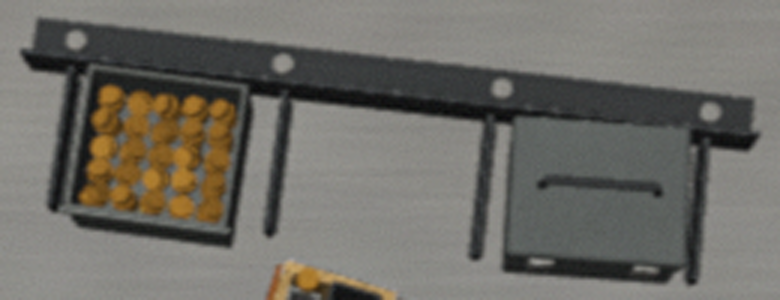

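View pics/s_crate.png

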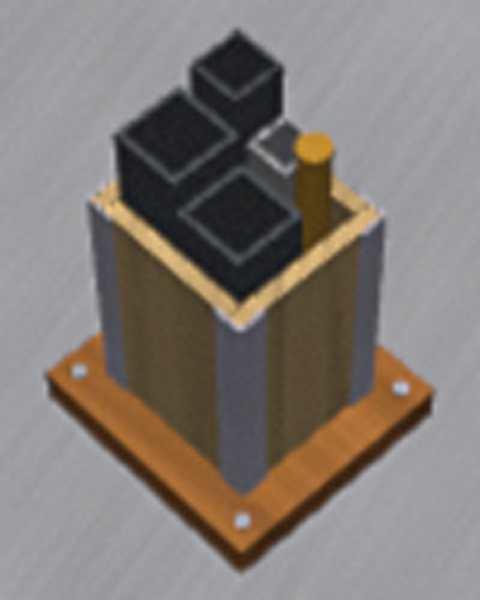

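```bash
cat > h.py <<'E'
import numpy as np, cv2
from rig import ctrl
def px(c,uv,z):
    f=240/np.tan(np.radians(c["fovy"]/2)); T=np.array(c["cam_to_world"])
    d=T[:3,:3]@np.array([(uv[0]-c["cx"])/f,-(uv[1]-c["cy"])/f,-1]); o=T[:3,3]
    return (o+d*(z-o[2])/d[2])
def proj(c,p):
    f=240/np.tan(np.radians(c["fovy"]/2)); T=np.array(c["cam_to_world"])
    q=T[:3,:3].T@(np.array(p)-T[:3,3]); return np.array([c["cx"]+f*q[0]/-q[2], c["cy"]-f*q[1]/-q[2]])
def crop(o,s,x,y): return (o[0]+(x+.5)/s-.5, o[1]+(y+.5)/s-.5)
E
python3 - <<'E'
from h import *
np.set_printoptions(precision=4,suppress=True)
t=ctrl.camera("top"); s=ctrl.camera("scene")
A=[px(t,crop((250,205),6,*p),.033)[:2] for p in[(66,403),(370,495),(468,165)]]
print("top",A, [np.linalg.norm(A[1]-A[0]),np.linalg.norm(A[2]-A[1])],(A[0]+A[2])/2, [np.degrees(np.arctan2(*(A[2]-A[1])[::-1])),np.degrees(np.arctan2(*(A[0]-A[1])[::-1]))-90])
B=[px(s,crop((270,150),4.8,*p),.033)[:2] for p in[(48,375),(243,551),(434,394)]]
print("scene",B,[np.linalg.norm(B[1]-B[0]),np.linalg.norm(B[2]-B[1])],(B[0]+B[2])/2)
for n,p in dict(L1=(55,208),L2=(270,235),L3=(475,257),L4=(694,280),L2b=(287,97),L3b=(490,120)).items():
    print(n,px(t,crop((185,130),3,*p),.03))
for n,p in dict(kl=(24,55),kr=(757,140),kl0=(30,62),kr0=(755,145)).items(): print(n,px(t,crop((185,130),3,*p),.05), px(t,crop((185,130),3,*p),.0))
i=s["color"][180:420,270:490,::-1]
cv2.imwrite("pics/s_bay.png",cv2.resize(i,None,fx=2.5,fy=2.5,interpolation=cv2.INTER_CUBIC))
E
```

```text
top [array([0.4777, 0.128 ]), array([ 0.441 , -0.0039]), array([ 0.5863, -0.0434])] [np.float64(0.1370130785355249), np.float64(0.15057053239192636)] [0.532  0.0423] [np.float64(-15.187512987012836), np.float64(-15.561418323934078)]
scene [array([ 0.4432, -0.0056]), array([ 0.5847, -0.043 ]), array([0.6223, 0.0868])] [np.float64(0.14638211887070748), np.float64(0.13517704920761917)] [0.5328 0.0406]
L1 [0.6684 0.2883 0.03  ]
L2 [0.6485 0.0977 0.03  ]
L3 [ 0.6329 -0.0834  0.03  ]
L4 [ 0.6167 -0.2763  0.03  ]
L2b [0.7755 0.0869 0.03  ]
L3b [ 0.7585 -0.0951  0.03  ]
kl [0.8022 0.3197 0.05  ] [0.8191 0.3306 0.    ]
kr [ 0.7399 -0.3296  0.05  ] [ 0.7547 -0.3402  0.    ]
kl0 [0.7958 0.3141 0.05  ] [0.8125 0.3247 0.    ]
kr0 [ 0.7353 -0.3277  0.05  ] [ 0.75   -0.3383  0.    ]
```

View pics/s_bay.png

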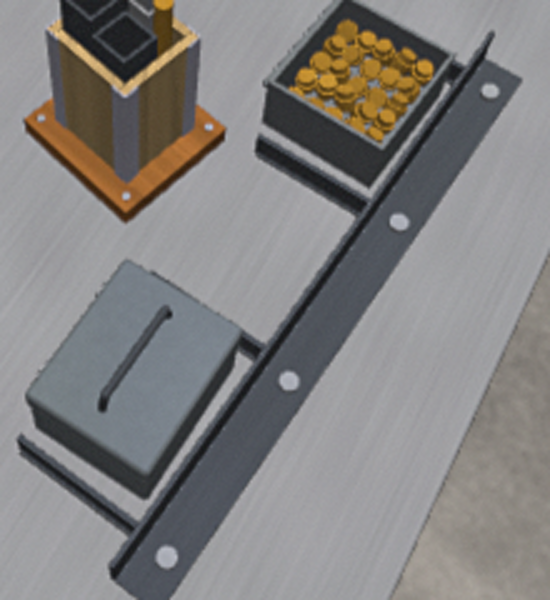

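Run:
```python
from h import *
np.set_printoptions(precision=3,suppress=True)
t=ctrl.camera("top"); s=ctrl.camera("scene")
for p in[(334,313),(403,277),(441,342),(371,381)]: print("decoy board .045",px(t,p,.045))
for p in[(357,317),(412,287),(440,335),(380,368)]: print("decoy box top .25",px(t,p,.25))
print("scene top left corners", px(s,(214,188),.25), px(s,(137,244),.25),px(s,(203,243),.25))
print(px(s,(140,175),.34))
print(ctrl.tcp_to_grasp)
psi=-15.4; e=np.array([.532,.042])-0.075*np.array([np.cos(np.radians(psi)),np.sin(np.radians(psi))]); print("edge",e)
for tau in(30,40,50):
  for roll in(0,180):
    for q,y in(((e[0]-.06,e[1]+.015,.012),psi),((e[0]-.06,e[1]+.015,.2),psi),((.615,.009,.012),-5.3)):
      j=ctrl.solve_ik(q,[roll,90-tau,y]); print(tau,roll,q,j)
```

```text
decoy board .045 [ 0.375 -0.063  0.045]
decoy board .045 [ 0.471 -0.239  0.045]
decoy board .045 [ 0.309 -0.334  0.045]
decoy board .045 [ 0.209 -0.158  0.045]
decoy box top .25 [ 0.356 -0.106  0.25 ]
decoy box top .25 [ 0.425 -0.228  0.25 ]
decoy box top .25 [ 0.321 -0.288  0.25 ]
decoy box top .25 [ 0.248 -0.157  0.25 ]
scene top left corners [ 0.365 -0.101  0.25 ] [ 0.32  -0.285  0.25 ] [ 0.429 -0.218  0.25 ]
[ 0.285 -0.193  0.34 ]
-0.0187
edge [0.46  0.062]
30 0 (np.float64(0.39969284468244176), np.float64(0.07691670881151066), 0.012) None
30 0 (np.float64(0.39969284468244176), np.float64(0.07691670881151066), 0.2) None
30 0 (0.615, 0.009, 0.012) [  26.213  -14.885  -48.554   28.346  -33.397 -142.213]
30 180 (np.float64(0.39969284468244176), np.float64(0.07691670881151066), 0.012) None
30 180 (np.float64(0.39969284468244176), np.float64(0.07691670881151066), 0.2) [ 68.282 -58.809 -54.445  29.801 -90.633   7.647]
30 180 (0.615, 0.009, 0.012) [ 26.213 -14.885 -48.554  28.346 -33.397  37.787]
40 0 (np.float64(0.39969284468244176), np.float64(0.07691670881151066), 0.012) None
40 0 (np.float64(0.39969284468244176), np.float64(0.07691670881151066), 0.2) None
40 0 (0.615, 0.009, 0.012) None
40 180 (np.float64(0.39969284468244176), np.float64(0.07691670881151066), 0.012) None
40 180 (np.float64(0.39969284468244176), np.float64(0.07691670881151066), 0.2) None
40 180 (0.615, 0.009, 0.012) None
50 0 (np.float64(0.39969284468244176), np.float64(0.07691670881151066), 0.012) None
50 0 (np.float64(0.39969284468244176), np.float64(0.07691670881151066), 0.2) None
50 0 (0.615, 0.009, 0.012) None
50 180 (np.float64(0.39969284468244176), np.float64(0.07691670881151066), 0.012) None
50 180 (np.float64(0.39969284468244176), np.float64(0.07691670881151066), 0.2) None
50 180 (0.615, 0.009, 0.012) None
```

Run:
```python
from h import *
np.set_printoptions(precision=1,suppress=True)
def d(a): a=np.radians(a); return np.array([np.cos(a),np.sin(a)])
psi=-15.4; e=np.array([.532,.042])-0.075*d(psi)
pts={"far_lo":(*(e-.045*d(psi)),.012,psi),"far_hi":(*(e-.045*d(psi)),.2,psi),"cont":(*(e-.011*d(psi)),.012,psi),"end":(.610,.010,.012,-5.3)}
for tau in(5,10,15,20,25):
  for roll in(0,180):
    for n,q in pts.items():
      j=ctrl.solve_ik(q[:3],[roll,90-tau,q[3]]); print(tau,roll,n,j)
```

```text
5 0 far_lo [  41.6  -27.9  -45.2    4.5  -70.  -148.4]
5 0 far_hi [  41.6  -30.9  -27.4    4.2  -90.8 -146.9]
5 0 cont [  37.2  -21.5  -40.8    4.3  -67.7 -144.1]
5 0 end [  21.     4.3  -17.3    2.5  -63.9 -117.3]
5 180 far_lo [ 41.6 -27.9 -45.2   4.5 -70.   31.6]
5 180 far_hi [ 41.6 -30.9 -27.4   4.2 -90.8  33.1]
5 180 cont [ 37.2 -21.5 -40.8   4.3 -67.7  35.9]
5 180 end [ 21.    4.3 -17.3   2.5 -63.9  62.7]
10 0 far_lo [  45.7  -33.7  -51.     9.4  -68.1 -154.3]
10 0 far_hi [  45.8  -35.9  -32.4    8.8  -88.7 -151. ]
10 0 cont [  40.7  -26.8  -46.6    9.2  -64.9 -149.7]
10 0 end [  22.4    0.   -23.2    5.5  -58.  -120.3]
10 180 far_lo [ 45.7 -33.7 -51.    9.4 -68.1  25.7]
10 180 far_hi [ 45.8 -35.9 -32.4   8.8 -88.7  29. ]
10 180 cont [ 40.7 -26.8 -46.6   9.2 -64.9  30.3]
10 180 end [ 22.4   0.  -23.2   5.5 -58.   59.7]
15 0 far_lo [  50.   -39.6  -56.8   14.8  -67.1 -160.5]
15 0 far_hi [  50.2  -40.9  -37.5   13.7  -87.1 -155.6]
15 0 cont [  44.4  -32.2  -52.5   14.6  -62.7 -155.7]
15 0 end [  23.9   -4.2  -29.3    9.2  -52.1 -124. ]
15 180 far_lo [ 50.  -39.6 -56.8  14.8 -67.1  19.5]
15 180 far_hi [ 50.2 -40.9 -37.5  13.7 -87.1  24.4]
15 180 cont [ 44.4 -32.2 -52.5  14.6 -62.7  24.3]
15 180 end [ 23.9  -4.2 -29.3   9.2 -52.1  56. ]
20 0 far_lo None
20 0 far_hi [  54.8  -45.9  -42.7   18.8  -86.3 -160.3]
20 0 cont [  48.   -37.6  -58.5   20.4  -61.4 -162. ]
20 0 end [  25.2   -8.3  -35.7   14.   -46.  -128.8]
20 180 far_lo None
20 180 far_hi [ 54.8 -45.9 -42.7  18.8 -86.3  19.7]
20 180 cont [ 48.  -37.6 -58.5  20.4 -61.4  18. ]
20 180 end [ 25.2  -8.3 -35.7  14.  -46.   51.2]
25 0 far_lo None
25 0 far_hi [  59.4  -50.8  -47.9   24.1  -86.2 -165. ]
25 0 cont None
25 0 end [  26.3  -12.2  -42.3   20.2  -39.9 -134.9]
25 180 far_lo None
25 180 far_hi [ 59.4 -50.8 -47.9  24.1 -86.2  15. ]
25 180 cont None
25 180 end [ 26.3 -12.2 -42.3  20.2 -39.9  45.1]
```

Run:
```python
from h import *
np.set_printoptions(precision=3,suppress=True)
def d(a): a=np.radians(a); return np.array([np.cos(a),np.sin(a)])
psi=-15.4; e=np.array([.532,.042])-0.075*d(psi); f=e-.05*d(psi)
o=[180,75,psi]
print(ctrl.solve_ik((.28,.30,.26),o),ctrl.solve_ik((*f,.26),o))
ctrl.movep((.28,.30,.26),o)
ctrl.movep((*f,.26),o)
ctrl.move_straight((*f,.06),v=.12)
st=ctrl.state(); print(st["clock"],st["tool_pos"],st["eef_rot"],st["ft_force"],st["width"])
for n in("scene","top"):
    c=ctrl.camera(n); cv2.imwrite(f"pics/{n}1.png",c["color"][:,:,::-1])
    print(n, proj(c,st["tool_pos"]))
i=cv2.imread("pics/scene1.png")[90:290,180:400]; cv2.imwrite("pics/s1c.png",cv2.resize(i,None,fx=3,fy=3,interpolation=cv2.INTER_CUBIC)[:600])
```

```text
[ 89.402 -32.974 -27.143  14.694 -99.433 -12.839] [ 51.133 -39.792 -30.641  13.753 -92.973  24.928]
4.3417 [0.412 0.075 0.061] [-179.831   74.966  -15.234] [ 0.42  -0.765  0.054] 0.08512456685755333
scene [285.999 193.665]
top [279.511 296.88 ]
```

View pics/s1c.png

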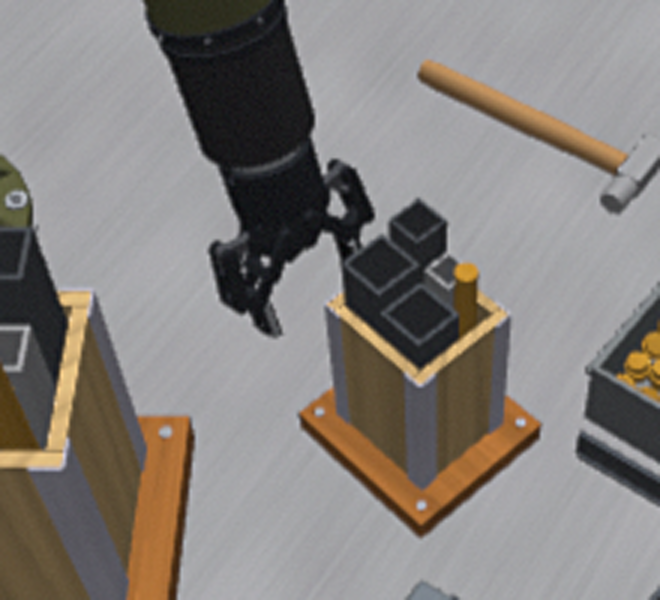

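View pics/top1.png

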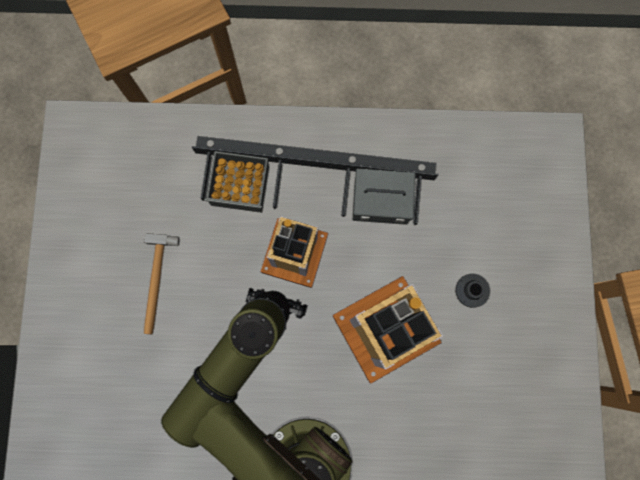

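Run:
```python
from h import *
from scipy.spatial.transform import Rotation as R
st=ctrl.state(); c=ctrl.camera("scene")
M=R.from_euler('xyz',st["eef_rot"],degrees=True).as_matrix(); print(M)
for a in(0,.007,.013):
  for b in(.043,.05): 
    for s in(1,-1): print(a,b*s,proj(c,st["tool_pos"]-a*M[:,0]+s*b*M[:,1]))
```

```text
[[ 2.50053944e-01 -2.65529631e-01 -9.31110649e-01]
 [-6.82350818e-02 -9.64102492e-01  2.56613247e-01]
 [-9.65824517e-01 -6.32743341e-04 -2.59196067e-01]]
0 0.043 [273.19227956 203.21328576]
0 -0.043 [298.42510446 184.4245709 ]
0 0.05 [271.08189706 204.78470614]
0 -0.05 [300.4240171  182.93615256]
0.007 0.043 [272.46501216 201.21336997]
0.007 -0.043 [297.8214281  182.39586348]
0.007 0.05 [270.34404879 202.78737956]
0.007 -0.05 [299.82990119 180.90533519]
0.013 0.043 [271.83665812 199.48545647]
0.013 -0.043 [297.29995914 180.64342125]
0.013 0.05 [269.70654241 201.06167455]
0.013 -0.05 [299.3166988  179.15109786]
```

Run:
```python
from h import *
np.set_printoptions(precision=3,suppress=True)
def d(a): a=np.radians(a); return np.array([np.cos(a),np.sin(a)])
psi=-15.4; e=np.array([.532,.042])-0.075*d(psi); f=e-.05*d(psi)
ctrl.move_straight((*f,.012),v=.08)
s=0;con=None
while s<.1:
    s+=.006; ctrl.move_straight((*(f+s*d(psi)),.012),v=.05)
    st=ctrl.state(); F=st["ft_force"]; n=F[:2]@d(psi)
    print(round(s,3),F,st["moment"],st["tool_pos"][2])
    if con is None and n<-5: con=s
    if con is not None and s-con>.03: break
print(con,s,st["clock"],st["tool_pos"])
for n in("scene","top"):
    c=ctrl.camera(n); cv2.imwrite(f"pics/{n}2.png",c["color"][:,:,::-1])
i=cv2.imread("pics/scene2.png")[90:290,230:450]; cv2.imwrite("pics/s2c.png",cv2.resize(i,None,fx=3,fy=3,interpolation=cv2.INTER_CUBIC))
i=cv2.imread("pics/top2.png")[130:310,200:420]; cv2.imwrite("pics/t2c.png",cv2.resize(i,None,fx=3,fy=3,interpolation=cv2.INTER_CUBIC))
```

```text
0.006 [ 0.541 -0.303  0.371] [0.108 0.667 0.03 ] 0.01239878623012151
0.012 [-0.253 -0.223  1.17 ] [ 0.18   0.729 -0.013] 0.012015773559421822
0.018 [ 0.145  0.156 -0.583] [ 0.141  0.713 -0.026] 0.011913228417498267
0.024 [-0.131  0.722 -0.241] [0.171 0.728 0.054] 0.01191069551214894
0.03 [-0.061 -0.028 -0.811] [ 0.182  0.708 -0.004] 0.011933600002228557
0.036 [-0.075 -0.942  0.206] [0.151 0.681 0.001] 0.011952945010667348
0.042 [0.192 0.232 0.228] [0.224 0.679 0.039] 0.011925830257333105
0.048 [-8.267  2.221  3.992] [ 0.7    2.822 -0.012] 0.011815805329265499
0.054 [-9.693  2.471  5.032] [ 0.894  3.263 -0.004] 0.01180347879095683
0.06 [-9.608  2.454  4.344] [0.979 3.266 0.035] 0.01179540025964004
0.066 [-9.905  3.095  4.998] [0.935 3.316 0.06 ] 0.011808200414339387
0.072 [-10.039   3.663   5.058] [ 0.962  3.337 -0.014] 0.011777928934702635
0.078 [-10.972   3.207   4.887] [1.014 3.388 0.005] 0.01178253132861394
0.047999999999999994 0.078 8.7083 [0.486 0.055 0.012]
```

View pics/s2c.png

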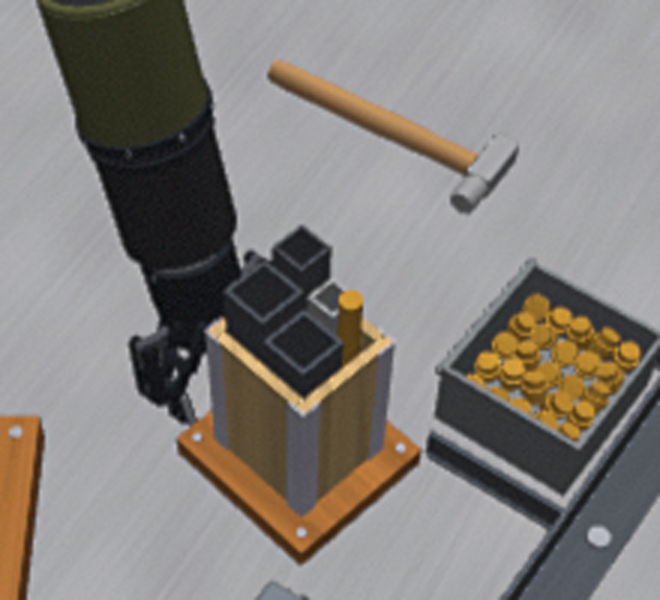

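View pics/t2c.png

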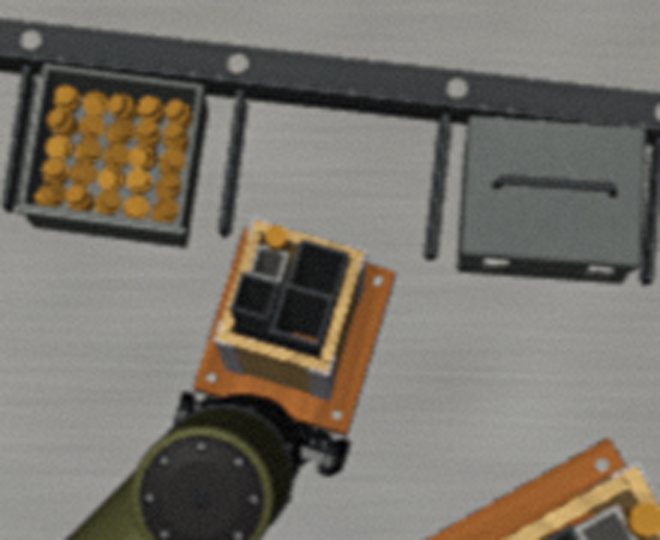

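Run:
```python
from h import *
np.set_printoptions(precision=4,suppress=True)
t=ctrl.camera("top"); s=ctrl.camera("scene")
NL,NR,FR=[px(t,crop((200,130),3,*p),.033)[:2] for p in[(194,394),(348,432),(395,269)]]
print((NL+FR)/2, np.linalg.norm(NL-NR),np.linalg.norm(FR-NR),np.degrees(np.arctan2(*(FR-NR)[::-1])),np.degrees(np.arctan2(*(NL-NR)[::-1]))-90)
NR,FR,FL=[px(s,crop((230,90),3,*p),.033)[:2] for p in[(179,440),(301,549),(420,451)]]
print((NR+FL)/2, np.linalg.norm(FL-FR),np.linalg.norm(FR-NR),np.degrees(np.arctan2(*(FR-NR)[::-1])),np.degrees(np.arctan2(*(FL-FR)[::-1]))-90)
st=ctrl.state(); print(st["tool_pos"],st["eef_rot"])
M=lambda p:px(t,crop((200,130),3,*p),.03)[:2]
a,b=M((226,236)),M((432,259)); print("mouth",(a+b)/2, np.degrees(np.arctan2(*(a-b)[::-1]))-90)
# scene estimate of bay: kerb top edge corners & divider roots
S=lambda p,z:px(s,crop((270,180),2.5,*p),z)
print("kerb top ends scene",S((492,33),.05),S((112,568),.05));
```

```text
[0.5634 0.0334] 0.13729804321771033 0.1496435487260116 -14.741531601510964 -12.631086302113175
[0.5662 0.0316] 0.13343922012541798 0.1424960294811618 -14.533630654291091 -16.64454367544805
[0.4858 0.0546 0.0118] [179.9145  75.1029 -15.497 ]
mouth [0.6394 0.0058] -5.1685921455181045
kerb top ends scene [0.8052 0.3198 0.05  ] [ 0.7457 -0.3326  0.05  ]
```

```bash
cat >> h.py <<'E'
def d(a): a=np.radians(a); return np.array([np.cos(a),np.sin(a)])
def snap(k):
    for n,(r0,r1,c0,c1) in (("scene",(90,290,270,490)),("top",(110,290,200,420))):
        c=ctrl.camera(n); cv2.imwrite(f"pics/{n}{k}.png",c["color"][:,:,::-1])
        cv2.imwrite(f"pics/{n[0]}{k}c.png",cv2.resize(c["color"][r0:r1,c0:c1,::-1],None,fx=3,fy=3,interpolation=cv2.INTER_CUBIC))
E
python3 - <<'E'
from h import *
np.set_printoptions(precision=2,suppress=True)
p=np.array([.5645,.0330]); yaw=-15.4; L=.0817
steps=[(.007,0)]*10+[(.004,10.2/12)]*12
for ds,dy in steps:
    yaw+=dy; p=p+ds*d(yaw-dy/2)
    ctrl.move_straight((*(p-L*d(yaw)),.012),[180,75,yaw],v=.045)
    st=ctrl.state(); F=st["ft_force"]
    print(p,round(yaw,1),F,st["moment"])
    if np.linalg.norm(F[:2])>25: print("STOP"); break
print(st["clock"],st["tool_pos"],p,yaw)
snap(3)
E
```

```text
[0.57 0.03] -15.4 [-11.25   3.58   6.53] [1.13 3.78 0.03]
[0.58 0.03] -15.4 [-11.83   4.06   6.34] [1.22 3.98 0.04]
[0.58 0.03] -15.4 [-11.8    4.32   6.45] [1.19 4.03 0.05]
[0.59 0.03] -15.4 [-13.12   4.2    8.34] [1.27 4.08 0.03]
[0.6  0.02] -15.4 [-12.87   2.95   7.17] [1.24 4.05 0.05]
[0.6  0.02] -15.4 [-12.57   3.64   6.48] [1.22 4.09 0.02]
[0.61 0.02] -15.4 [-13.38   4.47   6.75] [ 1.22  4.1  -0.01]
[0.62 0.02] -15.4 [-12.85   4.45   7.93] [1.15 4.22 0.03]
[0.63 0.02] -15.4 [-13.67   3.72   7.37] [ 1.21  4.2  -0.06]
[0.63 0.01] -15.4 [-13.82   3.39   7.37] [ 1.22  4.27 -0.03]
[0.64 0.01] -14.6 [-14.22   4.59   8.38] [ 1.15  4.58 -0.04]
[0.64 0.01] -13.7 [-15.6    4.25   8.67] [ 1.05  4.73 -0.1 ]
[0.64 0.01] -12.9 [-16.15   3.41   9.31] [ 0.94  4.8  -0.19]
[0.65 0.01] -12.0 [-15.77   3.34   9.25] [ 0.81  4.89 -0.17]
[0.65 0.01] -11.2 [-16.74   2.76   9.7 ] [ 0.64  4.92 -0.18]
[0.66 0.01] -10.3 [-16.02   2.39   9.87] [ 0.58  4.99 -0.16]
[0.66 0.01] -9.5 [-17.91   1.61  11.32] [ 0.46  5.1  -0.22]
[0.66 0.01] -8.6 [-17.05   1.67  10.48] [ 0.39  5.14 -0.25]
[0.67 0.01] -7.8 [-17.25   1.36  10.88] [ 0.23  5.19 -0.23]
[0.67 0.01] -6.9 [-17.49   1.67  10.81] [ 0.12  5.22 -0.28]
[0.68 0.01] -6.1 [-18.05   1.02  10.44] [-0.07  5.4  -0.27]
[0.68 0.01] -5.2 [-18.33   1.07  11.22] [-0.13  5.42 -0.26]
14.9667 [0.6  0.01 0.01] [0.68 0.01] -5.200000000000005
```

View pics/s3c.png

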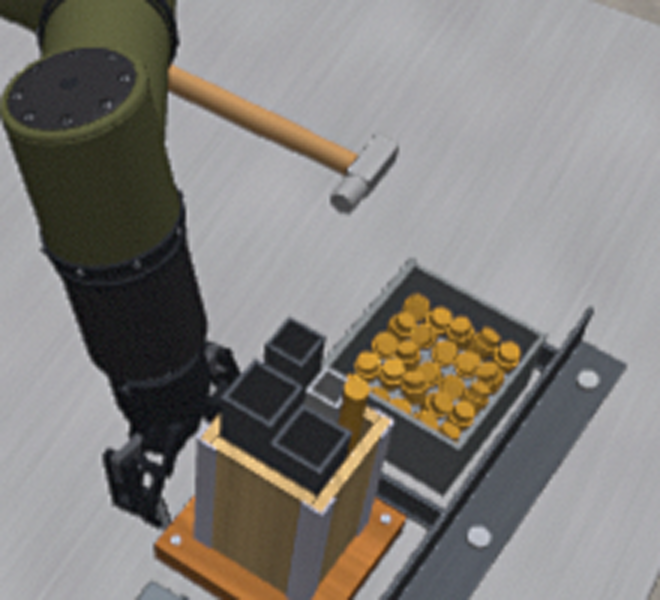

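View pics/t3c.png

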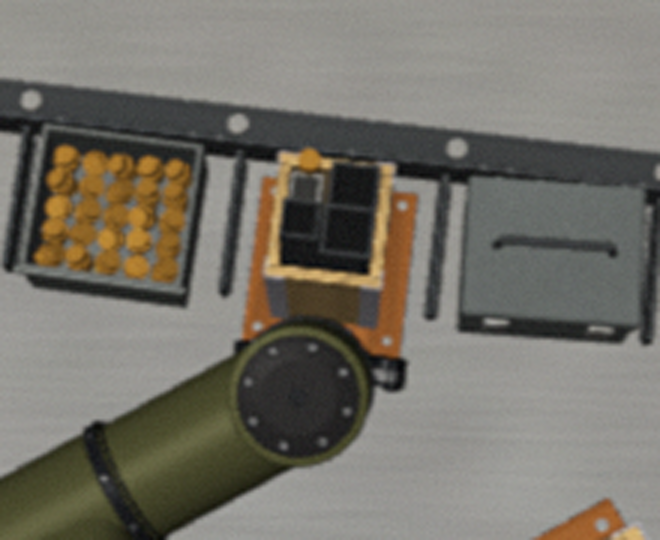

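The crate is in the bay and roughly parallel to the dividers, with about 15 mm to go. I'll push on slowly until the force rises at the kerb.

Run:
```python
from h import *
np.set_printoptions(precision=4,suppress=True)
st=ctrl.state(); q=st["tool_pos"][:2]; yaw=-5.2; x=0
while x<.03:
    x+=.0015; ctrl.move_straight((*(q+x*d(yaw)),.012),[180,75,yaw],v=.03)
    st=ctrl.state(); F=st["ft_force"]; print(round(x,4),F,st["moment"][2],st["tool_pos"])
    if -F[:2]@d(yaw)>27: break
print(st["clock"])
snap(4)
```

```text
0.0015 [-11.2977   2.5692   5.907 ] -0.024329840508023896 [0.5951 0.012  0.0115]
0.003 [-19.6145   3.4823  11.3605] 0.12948038481386182 [0.5956 0.0117 0.0114]
0.0045 [-21.0121   3.4553  13.1103] 0.14953619982571184 [0.5968 0.0114 0.0114]
0.006 [-21.4483   3.6512  13.4039] 0.17620492711704042 [0.5982 0.0112 0.0114]
0.0075 [-21.9313   3.2523  13.5238] 0.20773459147915785 [0.5997 0.011  0.0114]
0.009 [-22.2788   2.9725  13.3864] 0.17322130781825504 [0.6011 0.0108 0.0114]
0.0105 [-22.2656   1.9787  12.9948] 0.14003155708045392 [0.6026 0.0107 0.0114]
0.012 [-22.1336   2.0037  13.8118] 0.0755131912787569 [0.6041 0.0105 0.0114]
0.0135 [-23.3229   2.1094  14.0647] 0.1172192854496007 [0.6055 0.0103 0.0114]
0.015 [-22.4026   2.7499  14.3933] 0.08733503494222364 [0.607  0.0102 0.0114]
0.0165 [-21.8265   0.6794  13.1784] 0.10018391694174994 [0.6085 0.01   0.0114]
0.018 [-21.8837   2.2253  14.224 ] 0.06927966329373256 [0.61   0.0098 0.0114]
0.0195 [-22.543    3.0589  14.2239] 0.07601840996649081 [0.6114 0.0097 0.0114]
0.021 [-23.1072   2.1336  12.8531] -0.02707809606701156 [0.6129 0.0095 0.0114]
0.0225 [-22.6994   2.8756  14.1153] 0.058569125051031234 [0.6144 0.0094 0.0114]
0.024 [-23.2315   1.6403  14.2681] 0.051038467933119086 [0.6159 0.0092 0.0113]
0.0255 [-23.5361   1.9389  12.97  ] 0.046249185015254934 [0.6173 0.0091 0.0114]
0.027 [-33.1723   4.4161  20.5662] 0.17302762506751662 [0.6175 0.009  0.0113]
19.5667
```

View pics/t4c.png

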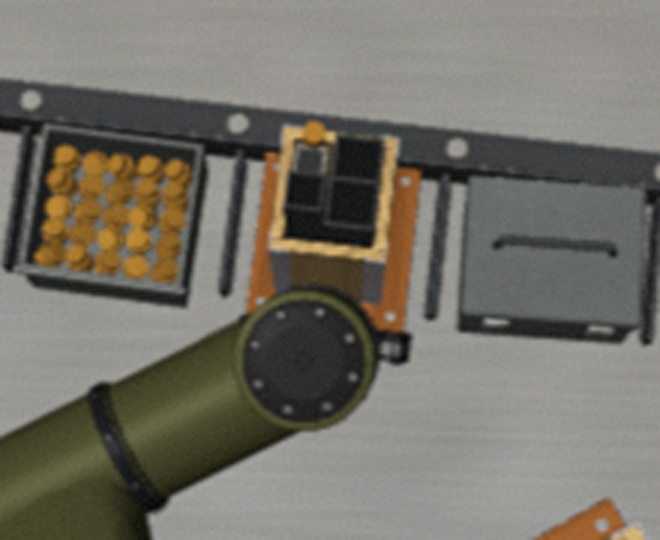

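View pics/scene4.png

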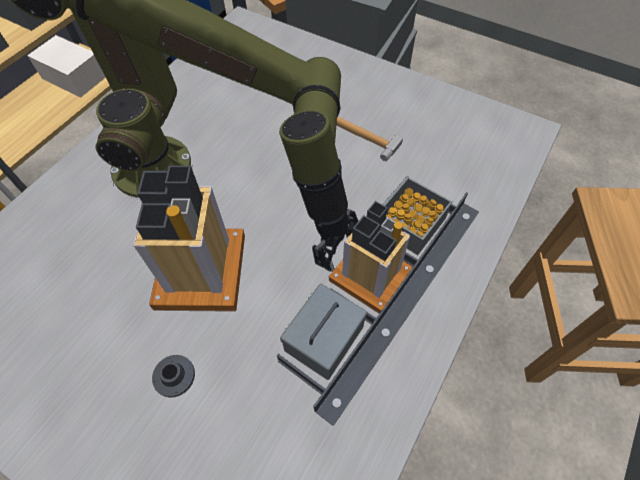

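Run:
```python
from h import *
np.set_printoptions(precision=4,suppress=True)
yaw=-5.2; q=ctrl.state()["tool_pos"][:2]
ctrl.move_straight((*(q-.09*d(yaw)),.014),v=.08)
print(ctrl.state()["ft_force"])
ctrl.move_straight((*(q-.09*d(yaw)),.28),v=.15)
ctrl.movep((.28,.30,.28),[180,75,-15])
print(ctrl.state()["clock"]); 
for n,(r0,r1,c0,c1) in (("scene",(190,330,300,450)),("top",(135,230,250,380))):
    c=ctrl.camera(n); cv2.imwrite(f"pics/{n}5.png",c["color"][:,:,::-1])
    k=4 if n=="scene" else 6
    cv2.imwrite(f"pics/{n[0]}5c.png",cv2.resize(c["color"][r0:r1,c0:c1,::-1],None,fx=k,fy=k,interpolation=cv2.INTER_CUBIC))
```

```text
[ 0.556  -0.1063  0.1771]
24.3333
```

View pics/t5c.png

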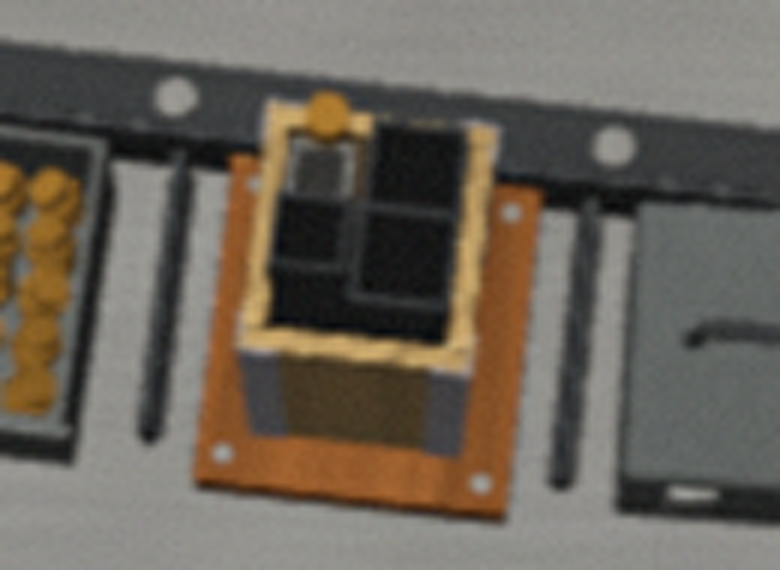

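View pics/s5c.png

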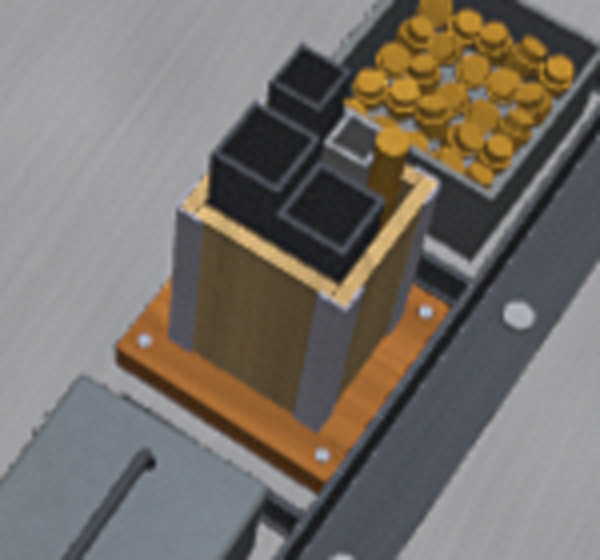

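View pics/top5.png

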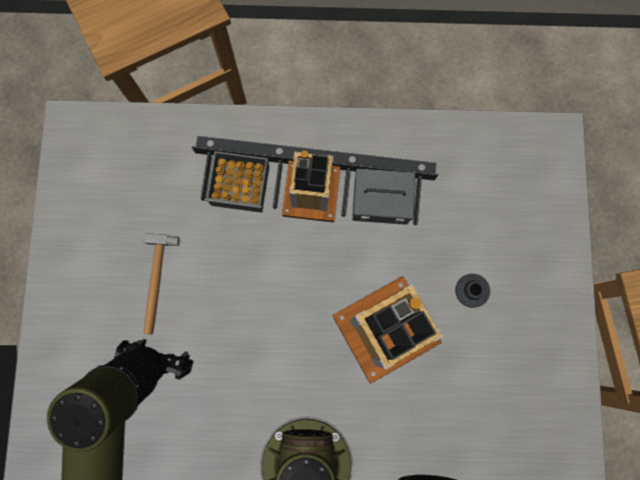

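Run:
```python
from h import *
np.set_printoptions(precision=4,suppress=True)
t=ctrl.camera("top"); a=cv2.imread("pics/top0.png"); b=t["color"][:,:,::-1]
C=lambda p,z:px(t,crop((250,135),6,*p),z)[:2]
NL,NR,FR,FL=[C(p,.033) for p in[(197,485),(504,518),(541,190),(232,156)]]
an=lambda v:np.degrees(np.arctan2(v[1],v[0]))
print("centre",(NL+NR+FR+FL)/4,"yaw",an(FR-NR),an(FL-NL),an(NL-NR)-90,an(FL-FR)-90, np.linalg.norm(FR-NR))
D2,D3=C((150,438),.03),C((562,486),.03); print("mouth",(D2+D3)/2,an(D2-D3)-90)
g=cv2.absdiff(a,b).max(2)
for n,(r0,r1,c0,c1) in dict(bin=(150,212,203,268),toolbox=(168,225,352,422),hammer=(228,333,142,182),flange=(270,310,452,494),decoy=(272,385,328,445)).items(): print(n,g[r0:r1,c0:c1].max(), (g[r0:r1,c0:c1]>40).sum())
```

```text
centre [0.6976 0.0027] yaw -5.350995359476678 -4.085574081246913 -4.921177759778615 -5.128420329965664 0.15066044869436532
mouth [0.6409 0.007 ] -5.4503988918263815
bin 14 0
toolbox 15 0
hammer 14 0
flange 13 0
decoy 15 0
```

Run:
```python
from rig import ctrl
print(ctrl.close_job(), ctrl.state()["clock"])
```

```text
the job is handed in; nothing more can be done
the job is handed in; nothing more can be done
```

The crate is home in the middle bay against the kerb, and I handed the job in at about 24.5 s. I slid it with the open fingers against the base board's edge, with the tool tilted 15° so the gripper body stayed clear of the box. It was never gripped or lifted, and no picture shows it tipping.

**Push:** It went straight for about 100 mm, then turned about 10° into line with the bay. I kept going until the push force rose from about 23 N to 33 N, with the fingers stopping dead at the kerb. The combined wrist force was then about 39 N.

**Final position:** After backing off, the crate's centre measured 57 mm inside the bay mouth against 55 mm nominal, within the 2 mm calibration. Its yaw averaged about −4.9°, against about −5.3° for the kerb. One edge alone read −4.1° and the other three −4.9° to −5.4°. I put that down to reading pixels off the picture and did not re-measure it.

**Everything else:** Comparing pictures before and after, the bin, toolbox, hammer, flange and the larger lookalike crate had not moved. The arm was parked clear of everything.

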